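# Turn the stirrer's click dial up four clicks and start it

### The job

Raise the stirrer's speed setting: with a fingertip against the upright finger post, lightly push the click dial clockwise (seen from above) by exactly four clicks, without going past or turning it backwards, and let it rest in the fourth click. Then press the round start key fully down and let it come up again; do not press the square stop key. Grip and lift nothing, and leave the beaker and the other things around the stirrer where they stand.

Things in the scene. Friction and masses are not known exactly. Their poses are not given: they have to be found in the camera images.
- stirrer: Bench stirrer, fixed, a white box 300 (x) x 240 (y) x 60 mm high; origin at the centre of its underside on the table, +x towards its rear. Front half: grey control deck at 60 mm height, with the dial (centre at x -75, y +40 mm) and the two keys (both at y -75 mm, one at x -115, one at x -40 mm; which is where varies). Rear half: round white plate, 136 mm diameter, top at 66 mm, with a small beaker on it.
- dial_axis (a point): Point on the dial's vertical turning axis, level with the upper face of the dial wheel (79 mm above the table). The wheel is a plain aluminium disc, 100 mm diameter, 14 mm thick, with a low hub 28 mm wide and 1.5 mm high.
- post_top (a point): Top centre of the dial's upright finger post: black, 12 mm diameter (16 mm at its foot), standing 22 mm above the wheel's upper face, its centre 36 mm from the dial axis; it turns with the wheel. The post may start in any direction from the axis.
- dial (a joint): Turn of the click dial in rad, 0 at the start (resting in a click stop), growing clockwise seen from above. Endless, with a stop every 30 degrees (0.524 rad): four clicks are 2.094 rad. Between stops the torque first resists up to about 0.17 N m (about 5 N at the post), vanishes half way and then carries the dial on by itself into the next stop, ahead of the finger.
- start_key (a joint): Travel of the round start key in m: 0 up, 0.005 fully down; a spring returns it (1.5 N at first, about 5 N fully down).
- start_key_top (a point): Centre of the top face of the round start key: grey, 30 mm diameter, standing 9 mm above a square black bezel 44 mm wide, top 73 mm above the table; it is pressed straight down.
- stop_key (a joint): Travel of the square stop key in m: 0 up, 0.005 fully down; not to be pressed.
- stop_key_top (a point): Centre of the top face of the square stop key: grey, 28 x 28 mm, in the same kind of bezel and at the same height as the start key, 75 mm from it.
- beaker: Small beaker, 54 x 60 x 60 mm, standing loose on the stirrer's round plate, top 126 mm above the table; origin at the centre of its underside. Leave it.
- vial_a: Small capped vial, 22 mm diameter, 54 mm high, standing loose on the table to the left of the stirrer. Leave it.
- vial_b: Second vial like the first, farther back. Leave it.
- timer: Timer, 62 x 62 x 20 mm, loose on the table to the right of the stirrer. Leave it.
- marker: Marker pen, 135 mm long, 17 mm thick, loose on the table to the right of the stirrer. Leave it.
- tape_roll: Roll of tape, 96 mm diameter, 25 mm high, lying loose on the table at the front left. Leave it.
Mind the look-alikes: they are no part of the job. Of the things that look like the beaker, the largest one is meant.

How it is judged (in metres and radians):
On the way, in this order (a step that is already met when the one before it is completed fails the run):
1. the dial stands in its fourth click clockwise from the start (value of joint dial between 1.96 and 2.23 rad), for 0.3 s.
2. the round start key is pressed fully down (value of joint start_key above 0.0042 m), for 0.04 s.
At the end, for the whole second after the job is handed in: The dial rests in the fourth click (2.094 rad within 0.13 rad), both keys are up again (within 1 mm), and the beaker stands upright within 10 mm of where it stood (all of step 1 and velocity of joint dial between -0.1 and 0.1 rad/s and value of joint each of start_key, stop_key below 0.001 m and angle between beaker's own z axis and vertical below 0.1 rad and distance of beaker from where it was at the start of the episode below 0.01 m); the robot touches nothing.
It fails at once if the dial is turned well past the fourth click, or counter-clockwise out of its first stop (value of joint dial above 2.46 rad or value of joint dial below -0.3 rad).
It fails at once if the dial is gripped or pushed hard (over 20 N) (contact force between the fingers and dial above 20 N).
It fails at once if the start key is pressed while the dial is not in the fourth click (value of joint start_key above 0.0025 m and (value of joint dial below 1.9 rad or value of joint dial above 2.29 rad)).
It fails at once if the stop key is pressed (value of joint stop_key above 0.0025 m).
It fails at once if a thing on or around the stirrer is shifted, lifted or tipped (distance of beaker from where it was at the start of the episode above 0.01 m or angle between beaker's own z axis and vertical above 0.2 rad or distance of any of vial_a, vial_b, timer, marker, tape_roll from where it was at the start of the episode above 0.012 m).
It also fails if it takes over 53 s, if anything falls off the work surface, if the arm or the gripper's body presses on something with over 40 N, if the wrist force passes 120 N, or if a joint passes its speed limit or range.

### The arm

A 6-joint arm with a two-finger parallel gripper is mounted at the origin on a cart in front of the work surface, level with it; the furniture and walls round the work are solid. World frame = base frame: x ahead of the robot, y to its left, z up, the work surface at z = 0. Lengths are in mm, angles in degrees, forces in N, time in s.
With the tool pointing down it reaches from about 300 to 750 mm from the base axis. Payload 8.5 kg.
Tool frame: the origin (TCP) lies on the centre line of the jaws, within the pads' length; the fingertips stand 19 mm ahead of it and the grasp point (between the pads) is the TCP; z points along the fingers, x is the direction in which the jaws open and shut, and the axes are right-handed (so a half turn about z gives the same grasp; the last joint's range is limited). The gripper opens to 85 mm and grips with 20 to 120 N. Pads are 22 mm wide; open, the fingers measure 114 mm over their backs; the gripper's body (76 mm by 85 mm) begins 54 mm behind the grasp point. The pads swing forward as they close: fully open they stand 13 mm farther back than shut.
Start: joints at [-79.888, 21.807, 74.336, -0, 83.858, -12.336], TCP at [210.012, -508.307, 250.322] pointing down, gripper open.
Joint ranges: [-178.18, 178.18], [-50.72, 133.34], [12.68, 142.11], [-81.47, 261.47], [9.98, 163.14], [-165.26, 165.26]. Speed limits (degrees/s): [136.94, 136.94, 180, 180, 180, 180].

### API

Orientations are given as [roll, pitch, yaw] about the fixed x, y, z axes, in that order (R = Rz(yaw) Ry(pitch) Rx(roll)).
In Python, from cell import arm gives the robot as it stands. The module is installed in compiled form; this text tells all that it offers. Calls block until the motion is done:
- arm.move_to(position, orientation): joint-space move of the TCP to a pose.
- arm.servo_line(position, rate=150, attitude=None): straight line of the TCP; attitude=None keeps the orientation; rate is the mean speed in mm/s.
- arm.goto_joints(angles): joint-space move.
- arm.release() and arm.grab(effort=None): open the fingers fully, or close them until they stop; effort is the grip in N (None keeps the last).
- arm.pause(seconds).
- arm.inverse_kinematics(position, orientation): joint angles nearest the present ones, or None.
- arm.read_state(): the state.
- arm.capture(name): name is "side" or "top" or "wrist"; returns a dict with "image" (400x640x3 uint8, red, green, blue), "fx", "fy", "cx", "cy" (pixels), "rvec" (rotation vector, rad) and "tvec" (3), from world to camera coordinates, as OpenCV has them. Camera axes: x right, y down, z forward; pixel columns grow to the right and rows downward; lengths in mm; the calibration is good to about 2 mm. The wrist camera is an equidistant fisheye: a pixel r from the principal point sees the ray r / f radians off the axis. A picture is of the moment at which its call begins. There is no depth.
A pose or a line that the arm cannot do raises arm.PlanningError and nothing moves.
- arm.finish_job(): hands the job in, once; it reports no verdict.
The state is a dict: "time_s": time; "joint_positions": joint angles; "dq": joint speeds; "joint_efforts": joint torques, N m; "tool_pos": TCP position; "eef_rot": TCP orientation; "contact_force": force on the tool from outside, world axes, zero at the start; "torque": the same for the moment, N m; "grip_width": finger opening in mm.
Only numpy, scipy, OpenCV 4.12 (cv2) and the standard library are available. Lean on these libraries where they do the work, as an engineer would, in place of code of your own. Each camera call takes 0.05 s, during which the arm holds its last target.

## Working session

There is one attempt and no reset: what is moved stays moved. The work goes in short steps, each a Python script; the robot and the scene stay as the last script left them, time stands still between calls to the robot, and variables do not carry over. Pictures are saved under pics/ and viewed, and the job is handed in when it is done.

```bash
mkdir -p pics
python3 - <<'E'
from cell import arm
import cv2,json,numpy as np
for n in("side","top","wrist"):
    c=arm.capture(n); cv2.imwrite(f"pics/{n}0.png",c["image"][:,:,::-1])
    print(n,c["fx"],c["fy"],c["cx"],c["cy"],c["rvec"],c["tvec"])
s=arm.read_state();print(s)
E
```

```text
side 444.62479934060894 444.62479934060894 316.52964655307727 197.93917865924996 [ 0.10437555 -2.60286552  1.66713937] [ 591.6670291    63.70283287 1167.01249862]
top 373.70876434996944 373.70876434996944 319.1007739172121 202.00435035794175 [ 2.19961193 -2.16001201  0.08758365] [  62.35979621  612.3453383  1016.83317624]
wrist 309.70691628693146 309.70691628693146 316.65136297046587 192.8047546936918 [-2.40339512  1.607836    0.2380988 ] [-549.10264659  -38.63959197  379.68945729]
{'time_s': 0.15, 'joint_positions': array([-7.98860731e+01,  2.18320402e+01,  7.43731001e+01,  7.12076575e-04,
        8.38562001e+01, -1.23353886e+01]), 'dq': array([-0.00330265, -0.11294685, -0.15817223, -0.07735028, -0.00772311,
        0.00905215]), 'joint_efforts': array([ 2.64202499e-03, -4.48626995e+01, -2.31343514e+01, -9.58272540e-05,
        3.80816055e-03, -2.11472798e-05]), 'tool_pos': array([ 209.99444799, -508.11637721,  249.86424347]), 'eef_rot': array([-1.79986204e+02,  5.97730099e-02, -6.75507539e+01]), 'contact_force': array([-0.09532002,  0.05792377,  0.2387006 ]), 'torque': array([-0.00365896, -0.01254791, -0.00073918]), 'grip_width': 85.29056542183125}
```

View pics/side0.png

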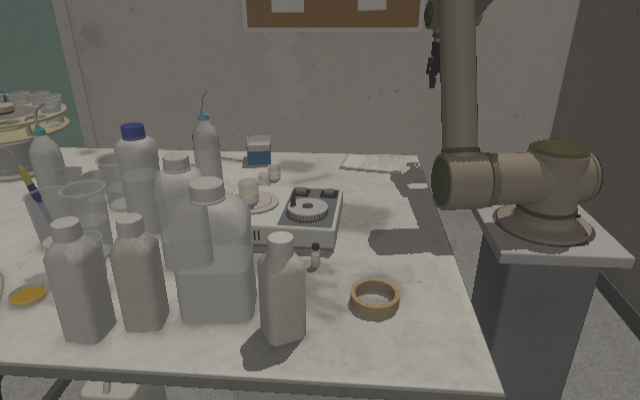

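View pics/top0.png

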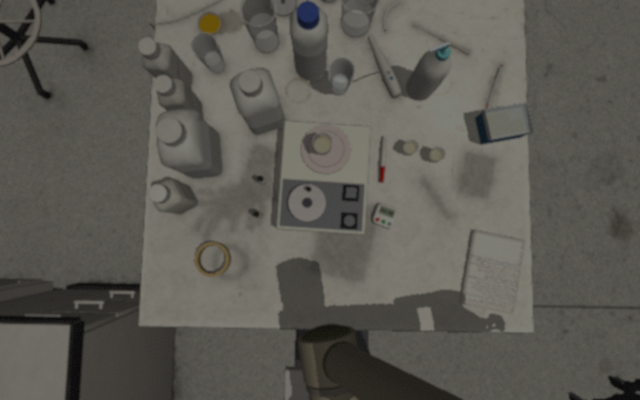

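The top view shows the stirrer at about (323,177), with the dial at (306,203) and two keys at (351,192) and (349,220). I'll enlarge it.

Run:
```python
import cv2
i=cv2.imread("pics/top0.png")[110:245,265:405]
i=cv2.convertScaleAbs(i,alpha=1.5,beta=0)
cv2.imwrite("pics/top0z.png",cv2.resize(i,None,fx=4.4,fy=4.4,interpolation=cv2.INTER_CUBIC))
i=cv2.imread("pics/side0.png")[150:280,220:360]
i=cv2.convertScaleAbs(i,alpha=1.3,beta=0)
cv2.imwrite("pics/side0z.png",cv2.resize(i,None,fx=4.4,fy=4.4,interpolation=cv2.INTER_CUBIC))
```

```text
(no output)
```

View pics/top0z.png

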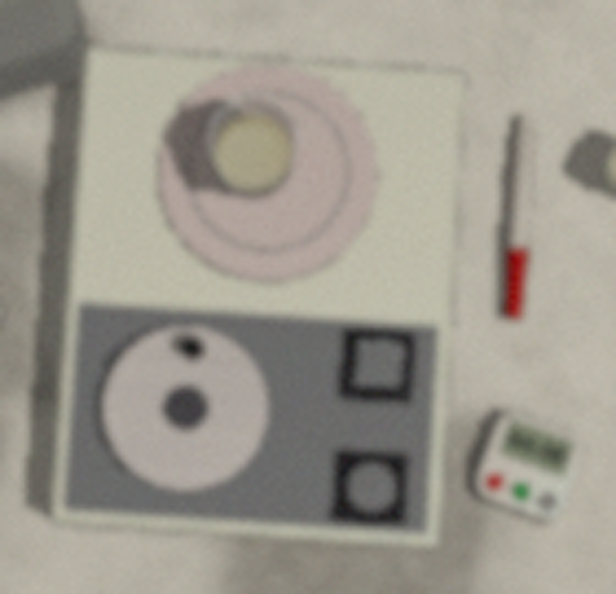

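View pics/side0z.png

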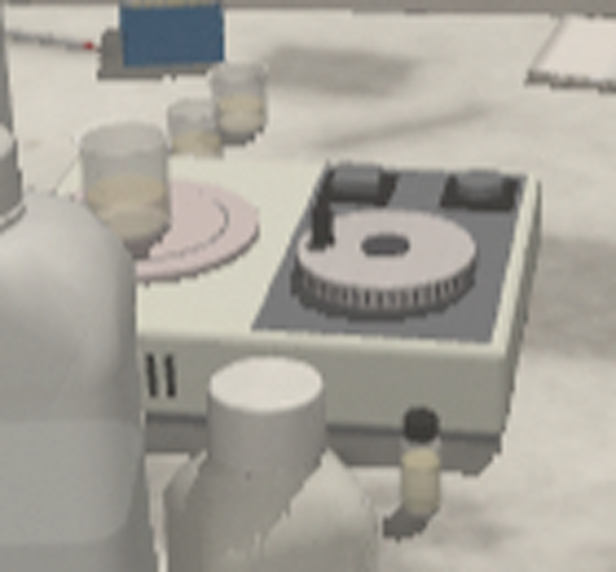

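View pics/wrist0.png

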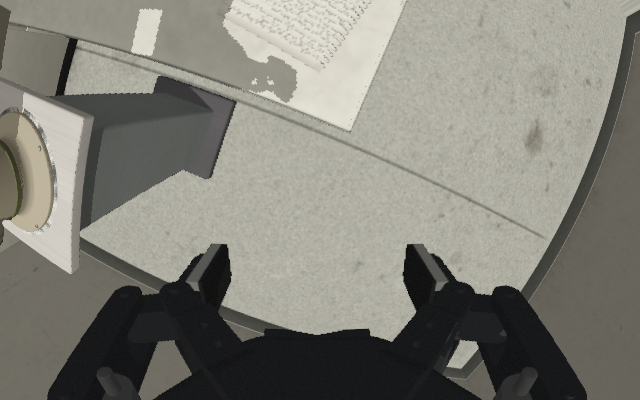

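```bash
cat > h.py <<'E'
from cell import arm
import cv2,numpy as np
from scipy.spatial.transform import Rotation as Ro
def ray(c,uv,fish=False):
    u=(uv[0]-c["cx"])/c["fx"];v=(uv[1]-c["cy"])/c["fy"]
    if fish:
        r=np.hypot(u,v); d=np.array([u/r*np.sin(r),v/r*np.sin(r),np.cos(r)]) if r>0 else np.array([0,0,1.])
    else: d=np.array([u,v,1.])
    R=Ro.from_rotvec(np.ravel(c["rvec"])).as_matrix()
    return -R.T@np.ravel(c["tvec"]),R.T@d
def hit(c,uv,z,fish=False):
    o,d=ray(c,uv,fish); return (o+d*(z-o[2])/d[2])
def proj(c,P,fish=False):
    R=Ro.from_rotvec(np.ravel(c["rvec"])).as_matrix()
    q=R@np.asarray(P,float)+np.ravel(c["tvec"])
    if fish:
        r=np.hypot(q[0],q[1]);t=np.arctan2(r,q[2]);s=t/r
        return np.array([c["cx"]+c["fx"]*q[0]*s,c["cy"]+c["fy"]*q[1]*s])
    return np.array([c["cx"]+c["fx"]*q[0]/q[2],c["cy"]+c["fy"]*q[1]/q[2]])
E
cat > a.py <<'E'
from h import *
c=arm.capture("top")
s=arm.capture("side")
P={"dial":((186,408),80.5),"round":((370,487),73),"sq":((378,364),73),"TL":((90,48),60),"TR":((463,72),60),"BR":((435,543),60),"BL":((57,518),60),"posttop":((189,345),101),"postmid":((189,345),90),"plate":((268,175),66)}
L={"dial":(-75,40),"round":(-115,-75),"sq":(-40,-75),"TL":(150,120),"TR":(150,-120),"BR":(-150,-120),"BL":(-150,120)}
A=[];B=[]
for k,(z,h) in P.items():
    w=hit(c,(265+(z[0]+.5)/4.4-.5,110+(z[1]+.5)/4.4-.5),h); print(k,w.round(1))
    if k in L: A.append(L[k]);B.append(w[:2])
A=np.array(A);B=np.array(B);a=A-A.mean(0);b=B-B.mean(0)
yaw=np.arctan2((a[:,0]*b[:,1]-a[:,1]*b[:,0]).sum(),(a*b).sum())
R=np.array([[np.cos(yaw),-np.sin(yaw)],[np.sin(yaw),np.cos(yaw)]])
t=B.mean(0)-R@A.mean(0)
print(np.degrees(yaw),t,(A@R.T+t-B).round(1))
for k in L:
    print(k,(R@L[k]+t).round(1))
for nm,h in(("side",0),):
  for k in("dial","round","sq"):
    w=R@L[k]+t; u=proj(s,[*w,P[k][1]]); print("side",k,((u-[220,150])*4.4).round(0))
E
python3 a.py
```

```text
dial [605.1 105.6  80.5]
round [560.1  -5.8  73. ]
sq [634.5  -9.8  73. ]
TL [830.6 170.8  60. ]
TR [819.6 -61.7  60. ]
BR [527.2 -46.8  60. ]
BL [538.2 183.4  60. ]
posttop [640.7 103.9 101. ]
postmid [642.  104.3  90. ]
plate [751.   58.6  66. ]
-2.7973062941401445 [678.62060449  62.05060477] [[ 0.5  0.1]
 [ 0.  -1.4]
 [ 0.5 -1.1]
 [ 3.7  3.8]
 [ 3.  -3.5]
 [-4.3 -3.7]
 [-3.5  5.8]]
dial [605.7 105.7]
round [560.1  -7.2]
sq [635.  -10.9]
TL [834.3 174.6]
TR [822.6 -65.1]
BR [522.9 -50.5]
BL [534.7 189.2]
side dial [387. 240.]
side round [480. 174.]
side sq [358. 168.]
```

```bash
cat >> h.py <<'E'
AX=np.array([605.6,105.7]); PHI0=-2.8
def pose(th,z,gap=17.0,r=36.):
    p=np.radians(PHI0-th); u=np.array([np.cos(p),np.sin(p)]); t=np.array([-u[1],u[0]])
    q=AX+r*u+gap*t
    return [*q,z],[180,0,PHI0-th]
def save(n,f,box=None,k=4.4):
    i=arm.capture(n)["image"][:,:,::-1]
    if box: i=cv2.resize(i[box[1]:box[3],box[0]:box[2]],None,fx=k,fy=k,interpolation=cv2.INTER_CUBIC)
    cv2.imwrite("pics/"+f,cv2.convertScaleAbs(i,alpha=1.3))
E
python3 - <<'E'
from h import *
for th in(-20,0,50,110): print(th,pose(th,112),arm.inverse_kinematics(*pose(th,112)))
arm.grab(20)
p,o=pose(-22,200); arm.move_to(p,o)
s=arm.read_state();print(s["time_s"],s["tool_pos"],s["eef_rot"],s["grip_width"],s["contact_force"])
save("side","s1.png",(220,100,360,230)); save("wrist","w1.png")
E
```

```text
-20 ([np.float64(634.9629841856556), np.float64(132.58522195766554), 112], [180, 0, 17.2]) [ 1.35797948e+00  3.82742872e+01  6.87612491e+01 -2.54444375e-14
  7.29644637e+01 -1.58420205e+01]
0 ([np.float64(642.3874670308171), np.float64(120.92111262216231), 112], [180, 0, -2.8]) [ 3.04984292e-01  3.87313632e+01  6.78048892e+01 -2.54444375e-14
  7.34637476e+01  3.10498429e+00]
50 ([np.float64(640.9065767414569), np.float64(87.3031079037893), 112], [180, 0, -52.8]) [-2.70927575e+00  3.81079599e+01  6.91087233e+01 -2.54444375e-14
  7.27833168e+01  5.00907242e+01]
110 ([np.float64(607.3211124647288), np.float64(65.92516157312822), 112], [180, 0, -112.8]) [ -4.89429166  34.92139505  75.70775747   0.          69.37084749
 107.90570834]
3.7333 [634.18264327 132.69790021 200.08917317] [ 1.79989964e+02 -4.95260089e-03  1.91223045e+01] 0.10184448848739193 [-0.58605165  0.43837494  0.92571145]
```

View pics/s1.png

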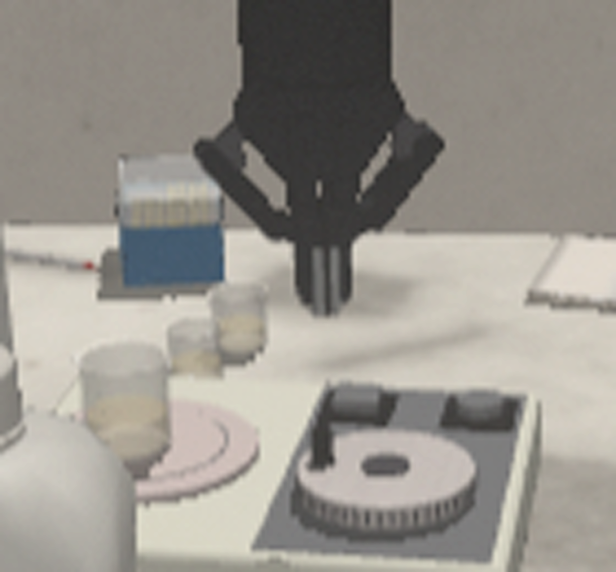

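View pics/w1.png

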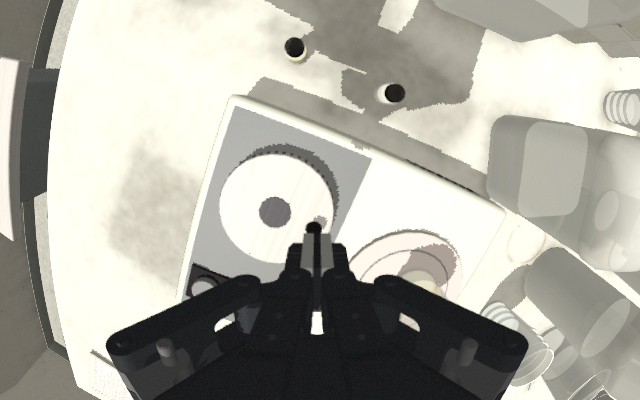

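Run:
```python
from h import *
s=arm.capture("side");w=arm.capture("wrist")
for z in(165,170,175,181,186): print(z,(proj(s,[634.2,132.7,z])-[220,100])*4.4)
for dz in (101,79):
    P=[AX[0]+36*np.cos(np.radians(PHI0)),AX[1]+36*np.sin(np.radians(PHI0)),dz]
    print("post",dz,(proj(s,P)-[220,100])*4.4, proj(w,P,True))
print("hub",proj(w,[*AX,80.5],True),hit(w,(275,212),80.5,True))
cv2.imwrite("pics/w1z.png",cv2.resize(w["image"][130:300,180:360,::-1],None,fx=4,fy=3.5))
```

```text
165 [325.41757714 335.35153632]
170 [325.17001379 326.48695588]
175 [324.92143873 317.58614864]
181 [324.62180444 306.85704712]
186 [324.37098165 297.87575505]
post 101 [321.91991887 423.23126061] [315.45108532 236.79030388]
post 79 [322.97409758 459.17980815] [315.56246855 226.05475723]
hub [275.84759405 211.81628665] [604.96638408 105.30135779  80.5       ]
```

View pics/w1z.png

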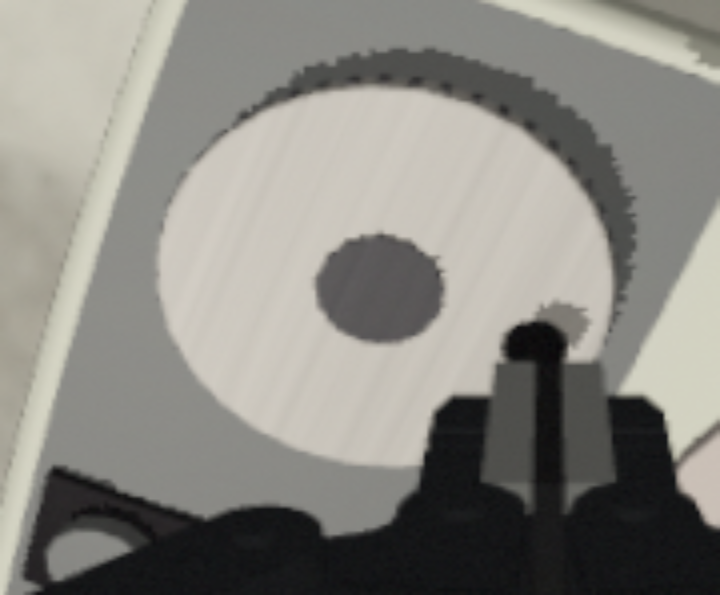

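```bash
cat >> h.py <<'E'
def go(th,rate=25,z=108):
    p,o=pose(th,z); arm.servo_line(p,rate,o)
    s=arm.read_state(); p2=s["tool_pos"]
    print(th,"t",round(s["time_s"],2),"err",(p2-p).round(1),"F",s["contact_force"].round(1))
E
python3 - <<'E'
from h import *
go(-22,80); 
for th in(-12,0,8,14,19): go(th)
save("side","s2.png",(220,130,360,260)); save("wrist","w2.png")
E
```

```text
-22 t 5.23 err [ 0.3 -0.   0.6] F [ 0.  -0.1  0.3]
-12 t 5.66 err [0.  0.  0.3] F [0.1 0.2 0.7]
0 t 6.14 err [-0.1  0.1  0. ] F [ 0.3  0.3 -0.8]
8 t 6.52 err [-0.2  0.5  0. ] F [-1.1  2.1  0.7]
14 t 6.83 err [-0.1  0.5  0. ] F [ 0.8  4.2 -0.1]
19 t 7.12 err [ 0.  -0.4  0. ] F [-0.1 -1.3  1. ]
```

View pics/s2.png

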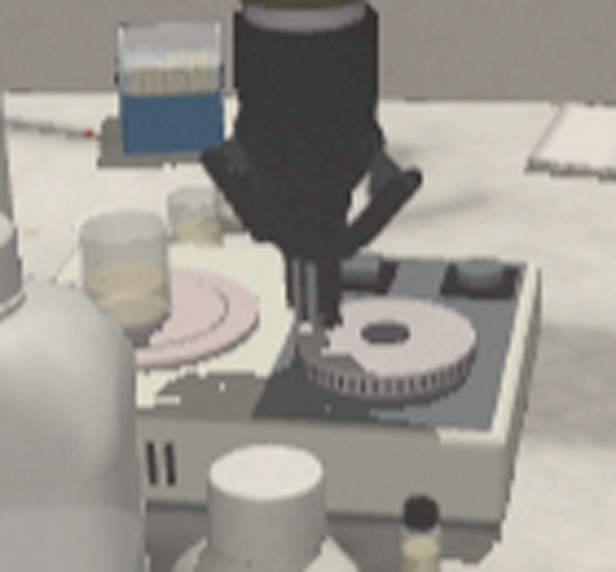

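View pics/w2.png

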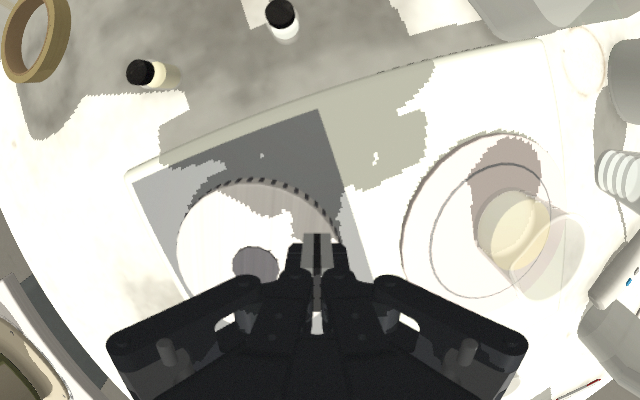

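The force rose to about 4 N at 14° and then vanished, so the first click has snapped in. I'll do clicks two and three the same way.

Run:
```python
from h import *
for th in(30,38,44,49): go(th)
arm.pause(.2)
for th in(60,68,74,79): go(th)
arm.pause(.2)
c=arm.capture("side");cv2.imwrite("pics/s3.png",cv2.resize(c["image"][130:260,220:360,::-1],None,fx=4.4,fy=4.4))
```

```text
30 t 7.68 err [-0.  -0.1  0. ] F [-0.3 -0.1 -0.2]
38 t 8.06 err [0.  0.5 0. ] F [ 1.2  2.4 -0.1]
44 t 8.38 err [0.1 0.4 0. ] F [ 1.4  3.7 -1. ]
49 t 8.67 err [-0.2 -0.4 -0. ] F [ 0.9 -0.3 -0.4]
60 t 9.32 err [ 0. -0.  0.] F [-0.2 -0.1  0.1]
68 t 9.7 err [0.3 0.3 0.1] F [ 1.9  1.9 -0.2]
74 t 10.02 err [0.2 0.2 0. ] F [ 3.4  2.7 -0.5]
79 t 10.31 err [-0.4 -0.2 -0.1] F [-0.2 -0.6  0.7]
```

View pics/s3.png

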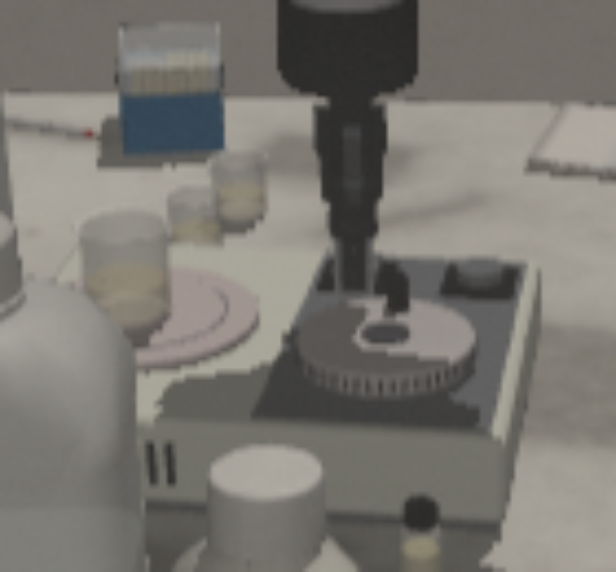

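The post now stands at about (397,290), on the far side of the dial, which fits 90° (three clicks). Next is the fourth click, then back off, lift and check.

Run:
```python
from h import *
for th in(90,98,104,109): go(th)
arm.pause(.3)
go(103); 
go(103,120,200)
p,o=[520,-120,220],[180,0,-60]
s=arm.capture("side");cv2.imwrite("pics/s4.png",cv2.resize(s["image"][130:260,220:360,::-1],None,fx=4.4,fy=4.4))
w=arm.capture("wrist");cv2.imwrite("pics/w4.png",w["image"][:,:,::-1])
for th in(90,120,150):
    f=np.radians(PHI0-th);P=[AX[0]+36*np.cos(f),AX[1]+36*np.sin(f)]
    print(th,(proj(s,P+[101])-[220,130])*4.4,(proj(s,P+[79])-[220,130])*4.4,proj(w,P+[101],1),proj(w,P+[79],1))
```

```text
90 t 11.02 err [ 0.1 -0.   0.1] F [ 0.  -0.2  0. ]
98 t 11.39 err [0.6 0.1 0.1] F [ 2.6  0.5 -1.2]
104 t 11.71 err [0.2 0.1 0.1] F [ 2.8  1.5 -0.7]
109 t 12.0 err [-0.4 -0.  -0.1] F [ 0.5  0.1 -0.5]
103 t 12.62 err [-0.1  0.  -0.1] F [ 0.  -0.5 -0.2]
103 t 13.53 err [-0.3  0.  -0.8] F [-0.2  0.1  0.2]
90 [395.87113182 268.28802917] [396.2903682  303.52366993] [314.29026847 209.98127152] [314.47955963 200.91032993]
120 [426.25183744 273.28269231] [426.42208384 308.68408536] [313.5382187  232.31502192] [313.77850943 221.73538677]
150 [446.62993849 283.99583388] [446.63153952 319.74173852] [301.32660571 250.17206279] [302.47322879 238.53972114]
```

View pics/s4.png

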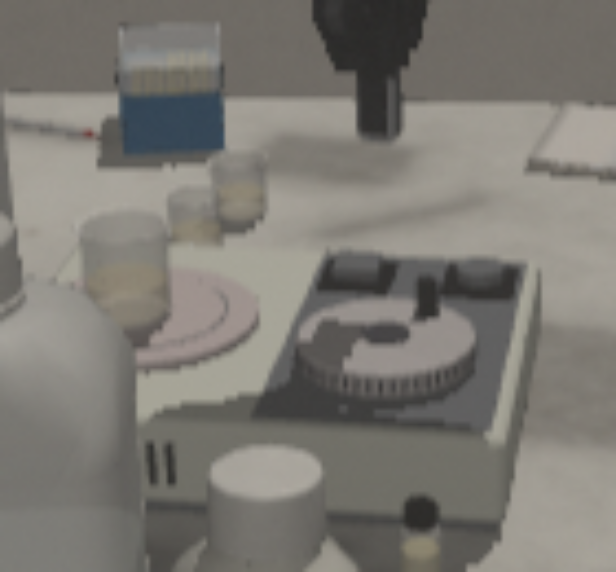

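View pics/w4.png

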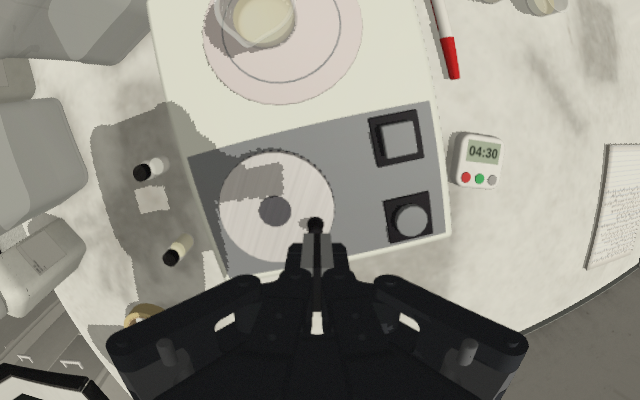

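The post is at (428,275–308), matching the 120° prediction, so it is in the fourth click. Next I'll check the round key, at (411,221) in the wrist view, and press it.

Run:
```python
from h import *
w=arm.capture("wrist"); print("round",hit(w,(411,221),73,True),"sq",hit(w,(400,140),73,True))
k=[560.2,-6.5]; o=[180,0,-92.8]
arm.servo_line([*k,200],150,o); arm.servo_line([*k,104],100,o)
arm.pause(.3)
f0=arm.read_state()["contact_force"][2]
z=98
while z>80:
    arm.servo_line([*k,z],20); arm.pause(.1); s=arm.read_state(); f=s["contact_force"][2]-f0
    print(z,s["tool_pos"][2].round(2),round(f,2),round(s["time_s"],2))
    if f>7.5: break
    z-=1
arm.pause(.2)
save("side","s5.png",(220,130,360,260))
```

```text
round [559.86503478  -7.6601306   73.        ] sq [633.50657359 -12.26362366  73.        ]
98 98.0 -1.15 16.39
97 97.03 -0.46 16.74
96 95.99 -0.58 17.09
95 94.99 0.39 17.44
94 93.98 -0.09 17.79
93 93.0 -0.3 18.14
92 92.12 1.34 18.49
91 91.08 1.14 18.84
90 90.09 2.12 19.19
89 89.1 2.58 19.54
88 88.09 4.73 19.89
87 87.09 4.07 20.24
86 86.91 12.49 20.59
```

View pics/s5.png

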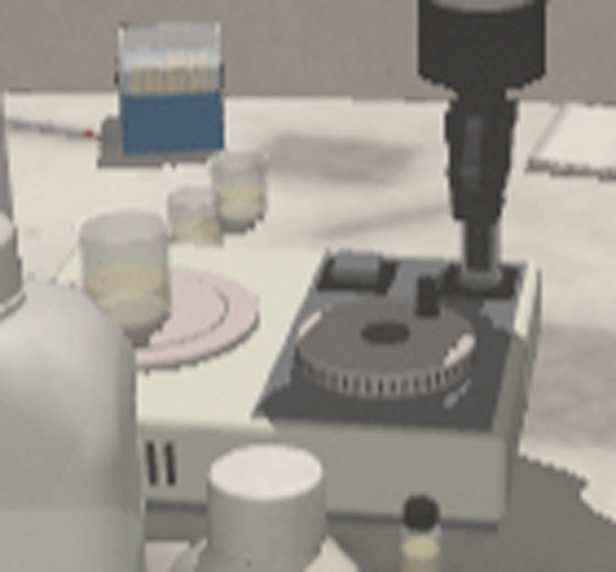

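The key is bottomed: 12 N, contact at 92 mm and the stop at 87 mm, so 5 mm of travel. I'll release, clear and check.

Run:
```python
from h import *
k=[560.2,-6.5]
arm.servo_line([*k,130],60); arm.servo_line([*k,260],150); arm.servo_line([400,-150,280],150); arm.pause(.4)
st=arm.read_state();print(st["time_s"],st["contact_force"])
s=arm.capture("side");t=arm.capture("top")
a=cv2.resize(s["image"][130:260,220:360,::-1],None,fx=2.8,fy=2.8)
b=cv2.resize(t["image"][110:240,265:405,::-1],None,fx=2.8,fy=2.8)
cv2.imwrite("pics/s6.png",np.hstack([a,b]))
```

```text
24.7333 [-0.57220589 -0.44356884 -0.3260743 ]
```

View pics/s6.png

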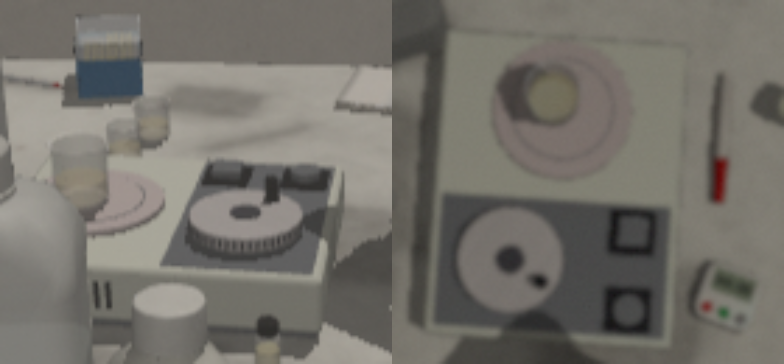

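The top view shows the post at (538,281) and the hub at (509,260), a direction of about −126° against −123° expected. Both keys are up, and the beaker, marker and timer haven't moved.

```bash
python3 -c "
from cell import arm
arm.finish_job()"
```

```text
the job is handed in; nothing more can be done
```

I turned the dial clockwise four clicks, pressed the round start key fully down and let it come up, then handed the job in at about 25 s of robot time.

- **Dial:** I pushed the post with the shut fingertips, one click at a time, at about 3–4.5 N. Each time the force rose and then vanished as the click snapped in. The side and top views show the post about 120° clockwise of its start, within about 3° as I read it in the image.
- **Start key:** Contact came at 92 mm tool height and the stop at 87 mm, matching the key's 5 mm travel. The force peaked at about 12 N. In the last pictures the key is up again.
- **Everything else:** I never went near the stop key. In the last side and top crops, the beaker, timer and marker stand where they were. The vials and tape roll were not fully in those crops, but the arm never came near them. The arm is clear, and its force reading was close to zero.

None of my checks failed. The one small disagreement was the fitted outer edges of the stirrer's box, which were 3–6 mm off. The dial and keys, which I worked from, agreed within 1.5 mm.

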